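# Dock the kettle scraper and draw out its telescopic handle

## Task

Get the telescopic kettle scraper ready for use: seat its blue head flat and fully down in the pocket of the dark grey steel dock, with the handle leading out through the gap in the dock's wall. Then pinch the black grip at the end of the handle so that its orange button is pressed in, pull the handle straight out past the first stop to the second stop, and finish while still holding it pulled out there, with the head still seated in the dock. Leave the two spice jars and the deli cup where they are.

Things in the scene. Friction and masses are not known exactly. Their poses are not given: they have to be found in the camera images.
- ridge (a point): Grasp centre of the scraper: the middle of the blue, black-ribbed ridge on its head, 60 mm long (x), 16 mm thick (y). The point is 14 mm below the ridge's top, 12 mm above the head's top, 38 mm above the head's underside and 10 mm forward (+x) of the head's middle. x axis: from the head along the handle toward the grip; y to the left of that; z up.
- scraper: The loose scraper, lying flat, 0.4 to 0.75 kg: blue head 90 mm (x) by 60 (y) by 26 high, white blade lip at the back. Origin: middle of the head's underside; axes as ridge. A level steel tube, 20 mm thick, axis 18 mm above the underside, leaves the head's front (+x); with the handle closed, the grip ends 197 mm ahead of the origin.
- grip_mid (a point): Centre of the black grip at the handle's end, 44 mm long (x), 34 wide (y), 32 high; axes as ridge. Handle closed: 165 mm forward of the ridge point and 20 mm below it; moves along +x by joints grip + mid_tube. In the dock it is 28 mm above the worktop. The orange button, 17 mm across, stands 5.5 mm out of the middle of its +y face: pinching across y presses it.
- pocket (a point): Middle of the pocket floor of the dark grey steel dock, 10 mm above the worktop; z up, x toward the gap for the handle. Pocket 94 mm (x) by 64 (y): 2 mm of play round the head. With the head seated, the ridge point is 38 mm above this point and 10 mm toward +x, and the axes agree.
- dock: The dock, fixed to the worktop; origin under the pocket's middle, at worktop height, axes as pocket. Base 126 mm (x) by 92 (y) by 10 high. Walls 10 mm thick reach 24 mm above the pocket floor, the top 4 mm of their inner edges bevelled. The gap in the +x wall is 30 mm wide and goes down to the floor.
- button (a joint): Travel of the orange button, m: 0 out, 0.005 fully in; 4 N to start, 6 N at the end, springs back. A latch locks the closed handle until the button is more than about 4 mm in. Keep it pressed while pulling.
- grip (a joint): Extension of the first section (grip and thin tube), m: 0 closed, 0.05 at its stop, the first stop. A spring pulls it back with 1.5 to 2.5 N: it comes out first and returns if let go.
- mid_tube (a joint): Extension of the second section (middle tube), m: 0 closed, 0.05 at its stop, the second stop. A spring pulls it back with 5 to 6 N: it comes out after the first section has reached its stop. The whole pull is 0.10 m.
- spice_red: Spice jar with red lid, 45 mm across, 108 mm high, a bystander; origin at the centre of its underside.
- spice_yellow: Spice jar with yellow lid, 45 mm across, 100 mm high, a bystander; origin at the centre of its underside.
- cup_garlic: Lidded cream-coloured deli cup, 66 mm across, 60 mm high, a bystander; origin at the centre of its underside.

How it is judged:
By the outcome, as a careful person would: the job done as asked, in the order asked, and still so for the second after the job is handed in, while the arm keeps its last pose, push and grip.
It also fails if it takes over 64 s, if anything falls off the work surface, if the arm or the gripper's body presses on something with over 40 N, if the wrist force passes 120 N, or if a joint passes its speed limit or range.

## Robot

A 6-joint arm with a two-finger parallel gripper is mounted at the origin on a cart in front of the work surface, level with it; the furniture and walls round the work are solid. World frame = base frame: x ahead of the robot, y to its left, z up, the work surface at z = 0. Lengths are in mm, angles in degrees, forces in N, time in s.
With the tool pointing down it reaches from about 300 to 850 mm from the base axis. Payload 4.2 kg.
Tool frame: the origin (TCP) lies at the centre of the arm's flange, where the gripper is bolted on; the fingertips stand 191 mm ahead of it and the grasp point (between the pads) lies 172 mm ahead of it; z points along the fingers, y is the direction in which the jaws open and shut (so a half turn about z gives the same grasp; the last joint's range is limited). The gripper opens to 91 mm and grips with 3 to 60 N. Pads are 32 mm wide; open, the fingers measure 118 mm over their backs; the gripper's body (76 mm by 178 mm) begins 60 mm behind the grasp point.
Start: joints at [62.567, 18.312, 89.639, -0, 72.044, -1.146], TCP at [254.648, 515.536, 404.776] pointing down, gripper open.
Joint ranges: [-177.97, 177.97], [-48.28, 115.42], [12.27, 149.76], [-77.06, 257.06], [2.81, 150.46], [-146.56, 146.56]. Speed limits (degrees/s): [147.25, 147.25, 180, 180, 180, 180].

## Interface

Orientations are given as [roll, pitch, yaw] about the fixed x, y, z axes, in that order (R = Rz(yaw) Ry(pitch) Rx(roll)).
In Python, from workcell import status, vision, ticket gives the robot as it stands.
- The arm moves only by the shell command python3 -m jog 'ROWS' [FORCE]. ROWS is JSON, a list of rows, each a list of 7 numbers: the finger opening in m, from 0 to 0.0912, then the shift along the tool's x, y, z in m, then the turn, a rotation vector about the tool's x, y, z in rad. A call has 1 to 12 rows; each row shifts and turns the commanded pose from where the row before left it, along the tool's axes as they then stand; what a row does not reach is not made up. A row lasts 1/8 s, in which the tool goes at most 62.5 mm and 10.7 degrees, less where a joint would pass 70% of its speed; a pose out of reach is approached as far as the arm can. A call with a gripper value outside its range is refused whole. The fingers move at their own pace and stop on an object; FORCE is the grip in N (left out, the last holds). Time passes only in rows, so rows that do not move let the fingers close. It gives the time, the measured TCP pose, the force and the opening at its end, in the units of the state.
- status.state(): the state, without advancing time (a new reading comes with each control period).
- vision.grab_frame(name): name is "side" or "top" or "wrist"; returns a dict with "color" (480x640x3 uint8, blue, green, red), "depth" (480x640 float32, mm along the optical axis (not along the pixel's ray), 0 where there is no reading), "fov_y" (degrees; the focal length in pixels is half the picture's height over the tangent of half this angle, whatever the lens; pixels are square), "cx", "cy" (the principal point, pixels), "pose" (4x4, takes a point from camera to world coordinates). Camera axes: x right, y down, z forward; pixel columns grow to the right and rows downward; lengths in mm; the calibration is good to about 2 mm. A picture is of the moment at which its call begins.
- ticket.job_done(): hands the job in, once; it reports no verdict.
Trained networks look in the newest picture that a camera, given by its name, has taken for a name from the list of things; names that differ only in an ending like _2 or _b are one class to them, and where a whole thing is asked for, a point or a joint stands for the part that bears it (a point fixed in the world has none). Each returns a list of dicts, best first, with "p" (0 to 1); they miss things now and then, are a little off and sometimes report something else, mostly with a low value. They report only what shows in the picture. A call takes as long as a camera call.
- vision.find_in(camera, label): "location" ([x, y, z] in mm, in world coordinates, good to about 4 mm: the middle of the surface that is visible of it).
- vision.silhouettes(camera, label): "pixels" (480x640 bool, what is visible of it).
The state is a dict: "time_s": time; "qpos": joint angles; "qvel": joint speeds; "effort": joint torques, N m; "ee_pos": TCP position; "ee_rot": TCP orientation; "force": force on the tool from outside, world axes, zero at the start; "torque": the same for the moment, N m; "gripper_width": finger opening in mm.
Only numpy, scipy, OpenCV 4.12 (cv2) and the standard library are available. Lean on these libraries where they do the work, as an engineer would, in place of code of your own. Each camera call takes 0.05 s, during which the arm holds its last target.

## Working session

There is one attempt and no reset: what is moved stays moved. The work goes in short steps, Python scripts to look and compute and a shell command to move; the robot and the scene stay as the last step left them, time stands still between calls to the robot, and variables do not carry over. Pictures are saved under pics/ and viewed, and the job is handed in when it is done.

```bash
mkdir -p pics; ls
cat > h.py <<'E'
import numpy as np, cv2
from workcell import status, vision, ticket
def K(f):
    fl=240/np.tan(np.radians(f["fov_y"]/2)); return fl,f["cx"],f["cy"]
def cloud(f):
    fl,cx,cy=K(f); d=f["depth"].astype(float)
    v,u=np.mgrid[0:480,0:640]
    p=np.stack([(u-cx)*d/fl,(v-cy)*d/fl,d],-1)
    T=np.array(f["pose"]); w=p@T[:3,:3].T+T[:3,3]; w[d<=0]=np.nan
    return w
E
python3 - <<'E'
from h import *
print(status.state())
for c in ["side","top","wrist"]:
    f=vision.grab_frame(c); cv2.imwrite(f"pics/{c}0.png",f["color"])
    print(c,f["fov_y"],np.round(f["pose"],2).tolist())
    for l in ["scraper","ridge","grip_mid","dock","pocket","button","spice_red","spice_yellow","cup_garlic"]:
        try:
            for r in vision.find_in(c,l)[:2]: print(l,np.round(r["location"],1),round(r["p"],2))
        except Exception as e: print(l,e)
E
```

```text
pics
{'time_s': 0.0, 'qpos': array([ 6.25674190e+01,  1.83499458e+01,  8.97069488e+01,  2.81903986e-05,
        7.20423868e+01, -1.14690631e+00]), 'qvel': array([ 0.06882028, -0.06357705,  0.0865772 , -0.02439885, -0.06434561,
        0.03123113]), 'effort': array([ 4.13164389e-04, -4.12464416e+01, -2.31971079e+01,  7.27136945e-02,
        4.57489199e-02, -1.47682804e-04]), 'ee_pos': array([254.56497697, 515.3847745 , 403.93330172]), 'ee_rot': array([-1.79900739e+02, -2.01400827e-03,  1.53714315e+02]), 'force': array([-0.76708932, -0.52933718, -0.09902333]), 'torque': array([0.03102961, 0.05983982, 0.00615371]), 'gripper_width': 91.46869046486256}
side 51.399841229990706 [[-0.57, 0.68, -0.46, 1038.0], [0.82, 0.47, -0.31, 391.59], [0.01, -0.56, -0.83, 1004.83], [0.0, 0.0, 0.0, 1.0]]
scraper [443.1 -67.8  28.2] 0.88
scraper [589.3  70.2  14.9] 0.56
ridge [442.  -65.7  26.2] 0.72
grip_mid [429.4  68.5  32.4] 0.74
grip_mid [591.2  66.6  12.3] 0.58
dock [586.   69.    6.9] 0.91
pocket [591.2  67.2  12.9] 0.79
spice_red [386.3 370.5  80.8] 0.89
spice_yellow [585.3  72.9   6.7] 0.74
spice_yellow [367.8 299.6  75.2] 0.57
top 43.007533008088586 [[0.02, -0.99, 0.17, 211.04], [-1.0, -0.02, 0.01, 16.22], [-0.0, -0.17, -0.99, 1602.87], [0.0, 0.0, 0.0, 1.0]]
scraper [435.  -80.9  27.9] 0.61
ridge [431.2 -79.1  25.9] 0.6
ridge [369.2 364.  109.2] 0.2
grip_mid [415.8  59.8  35. ] 0.54
dock [583.2  60.8   6.6] 0.83
pocket [585.9  64.8  12.4] 0.9
button [346.7 287.9  96.9] 0.53
spice_red [369.8 361.2 108.5] 0.65
spice_yellow [414.8  59.7  35.9] 0.73
spice_yellow [349.6 287.6  97.8] 0.57
cup_garlic [ 426.9 -305.3   54.9] 0.9
wrist 71.36211774667714 [[0.44, 0.87, 0.23, 190.32], [0.9, -0.43, -0.11, 546.55], [0.0, 0.25, -0.97, 384.0], [0.0, 0.0, 0.0, 1.0]]
spice_red [351.4 384.4  59.4] 0.87
spice_yellow [361.3 319.4  32.9] 0.45
spice_yellow [354.3 385.9  59.8] 0.33
```

View pics/side0.png

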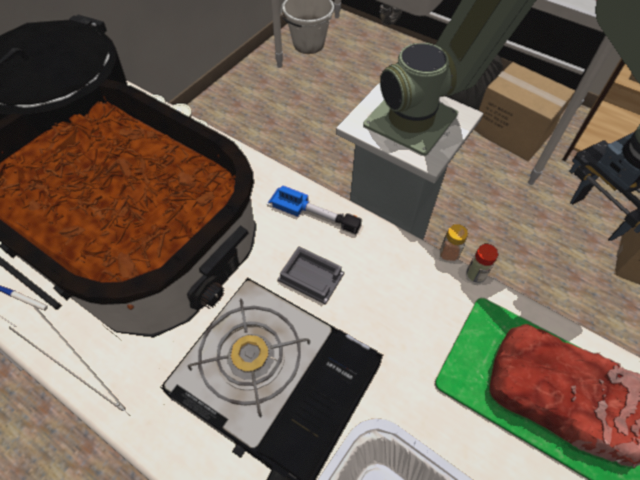

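View pics/top0.png

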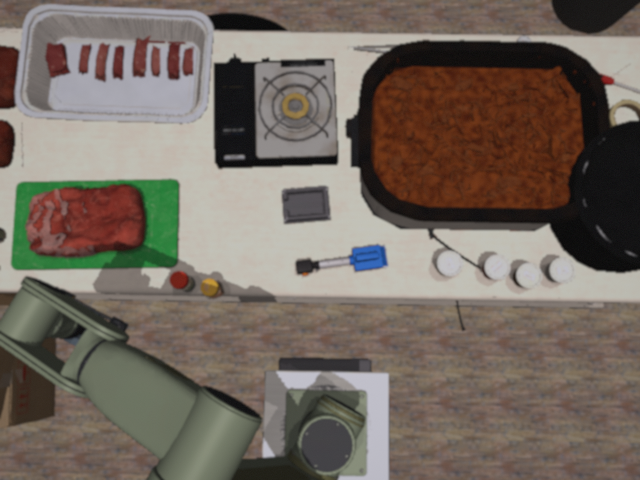

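The scene: scraper head at top px (368,258), with the grip at (304,267); dock at (305,204). Next I'll zoom in on both to find the gap direction.

Run:
```python
from h import *
t=cv2.imread("pics/top0.png")[175:285,270:400]; s=cv2.imread("pics/side0.png")[175:310,255:375]
a=cv2.resize(t,(480,406),interpolation=cv2.INTER_CUBIC); b=cv2.resize(s,(361,406),interpolation=cv2.INTER_CUBIC)
cv2.imwrite("pics/z0.png",np.hstack([a,b[:, :320]]))
for c in ["top","side"]:
    f=vision.grab_frame(c); w=cloud(f)
    for l in ["scraper","ridge","grip_mid","dock"]:
        r=vision.silhouettes(c,l)
        for q in r[:2]:
            P=w[q["pixels"]]; P=P[~np.isnan(P[:,0])]
            if len(P)<5: continue
            box=cv2.minAreaRect(P[:,:2].astype(np.float32))
            print(c,l,round(q["p"],2),len(P),np.round(P.mean(0)),"z",np.round(np.percentile(P[:,2],[2,50,98])),box)
    tab=w[(abs(w[...,0]-500)<30)&(abs(w[...,1])<30)]; print("table z",np.nanmedian(tab[:,2]) if len(tab) else None)
```

```text
top scraper 0.76 1383 [436. -57.  29.] z [ 2. 28. 55.] ((431.12127685546875, -39.166595458984375), (64.06298065185547, 245.1953887939453), 12.171087265014648)
top ridge 0.82 1348 [437. -57.  30.] z [ 8. 28. 56.] ((437.77117919921875, -35.9542236328125), (66.21542358398438, 241.58554077148438), 8.810857772827148)
top grip_mid 0.67 236 [418.  61.  33.] z [ 5. 34. 43.] ((419.392578125, 60.94394302368164), (43.06425857543945, 44.429508209228516), 0.4890024960041046)
top dock 0.84 1710 [588.  60.  18.] z [ 0. 14. 40.] ((591.392333984375, 61.327484130859375), (104.94088745117188, 130.0551300048828), 6.3345160484313965)
table z 1.309209045187572
side scraper 0.84 1434 [443. -40.  27.] z [ 5. 26. 52.] ((424.4776611328125, -33.936058044433594), (81.35956573486328, 241.80551147460938), 10.73637866973877)
side ridge 0.6 1428 [443. -40.  27.] z [ 3. 26. 52.] ((434.4680480957031, -32.193763732910156), (64.78289794921875, 242.0406494140625), 8.888219833374023)
side grip_mid 0.75 316 [424.  67.  27.] z [ 6. 31. 36.] ((413.92462158203125, 60.013458251953125), (47.821041107177734, 53.56001281738281), 8.644433975219727)
side dock 0.69 801 [349. 297.  46.] z [-892.   73.  102.] ((-17.193084716796875, 234.57237243652344), (800.5950927734375, 99.54570770263672), 5.6919941902160645)
side dock 0.61 2245 [589.  67.  18.] z [ 4. 12. 36.] ((586.2576293945312, 62.97507095336914), (97.13412475585938, 129.29371643066406), 6.060556888580322)
table z -0.7412576911870019
```

View pics/z0.png

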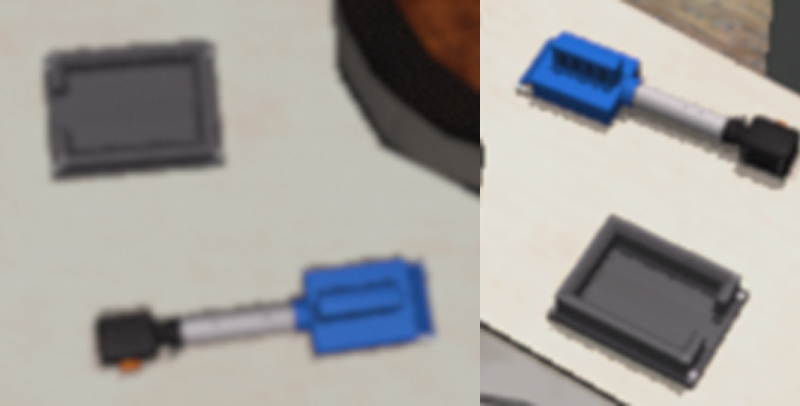

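```bash
cat >> h.py <<'E'
from scipy.spatial.transform import Rotation as R
from scipy.linalg import fractional_matrix_power as fmp
def M(p,rpy):
    T=np.eye(4); T[:3,:3]=R.from_euler("xyz",rpy,degrees=True).as_matrix(); T[:3,3]=p; return T
def plan(p,rpy,n,start=None):
    s=status.state(); A=M(s["ee_pos"],s["ee_rot"]) if start is None else M(*start)
    D=np.linalg.inv(A)@M(p,rpy)
    rv=R.from_matrix(D[:3,:3]).as_rotvec()
    S=np.real(fmp(D,1/n)); r=R.from_matrix(S[:3,:3]).as_rotvec()
    print(n,"rows: shift m",np.round(S[:3,3]/1000,5),"rot",np.round(r,5),"| total",np.round(D[:3,3],1),np.round(np.degrees(rv),2))
def pose():
    s=status.state(); print(round(s["time_s"],2),"pos",np.round(s["ee_pos"],1),"rot",np.round(s["ee_rot"],2),"F",np.round(s["force"],1),"w",round(s["gripper_width"],1))
E
python3 -c "
from h import *
plan([490,0,440],[180,0,97],12)"
```

```text
12 rows: shift m [-0.0479  -0.01122 -0.00293] rot [ 1.000e-05 -0.000e+00  8.248e-02] | total [-439.3 -358.   -35.2] [ 1.000e-02 -0.000e+00  5.671e+01]
```

```bash
python3 -m jog '[[0.091,-0.048,-0.0112,-0.003,0,0,0.0825],[0.091,-0.048,-0.0112,-0.003,0,0,0.0825],[0.091,-0.048,-0.0112,-0.003,0,0,0.0825],[0.091,-0.048,-0.0112,-0.003,0,0,0.0825],[0.091,-0.048,-0.0112,-0.003,0,0,0.0825],[0.091,-0.048,-0.0112,-0.003,0,0,0.0825],[0.091,-0.048,-0.0112,-0.003,0,0,0.0825],[0.091,-0.048,-0.0112,-0.003,0,0,0.0825],[0.091,-0.048,-0.0112,-0.003,0,0,0.0825],[0.091,-0.048,-0.0112,-0.003,0,0,0.0825],[0.091,-0.048,-0.0112,-0.003,0,0,0.0825],[0.091,-0.048,-0.0112,-0.003,0,0,0.0825]]' && python3 -m jog '[[0.091,0,0,0,0,0,0],[0.091,0,0,0,0,0,0],[0.091,0,0,0,0,0,0]]'
python3 - <<'E'
from h import *
pose()
f=vision.grab_frame("wrist"); cv2.imwrite("pics/w1.png",f["color"]); np.savez("w1.npz",c=f["color"],d=f["depth"],pose=f["pose"],fov=f["fov_y"],cx=f["cx"],cy=f["cy"])
w=cloud(f)
for l in ["scraper","grip_mid","dock","pocket","ridge","button"]:
    for q in vision.find_in("wrist",l)[:2]: print(l,round(q["p"],2),np.round(q["location"],1))
tab=w[(abs(w[...,0]-500)<20)&(abs(w[...,1])<20)]; print(len(tab),np.nanmedian(tab[:,2]))
E
```

```text
time_s: 3.5
ee_pos: [490.8, -2.4, 440.9]
ee_rot: [180.0, 0.0, 96.8]
force: [0.6, 0.8, 0.1]
gripper_width: 90.9
time_s: 3.88
ee_pos: [490.8, 0.2, 440.7]
ee_rot: [-180.0, -0.0, 97.1]
force: [-0.2, -0.3, -0.0]
gripper_width: 91.2
3.88 pos [4.908e+02 2.000e-01 4.407e+02] rot [-1.80e+02 -3.00e-02  9.71e+01] F [-0.2 -0.3 -0. ] w 91.2
grip_mid 0.84 [416.4  63.6  33.6]
dock 0.95 [587.2  69.9  12.7]
pocket 0.59 [586.4  66.9  11. ]
ridge 0.59 [430.1 -47.3  28.3]
1258 -0.5868002869891598
```

View pics/w1.png

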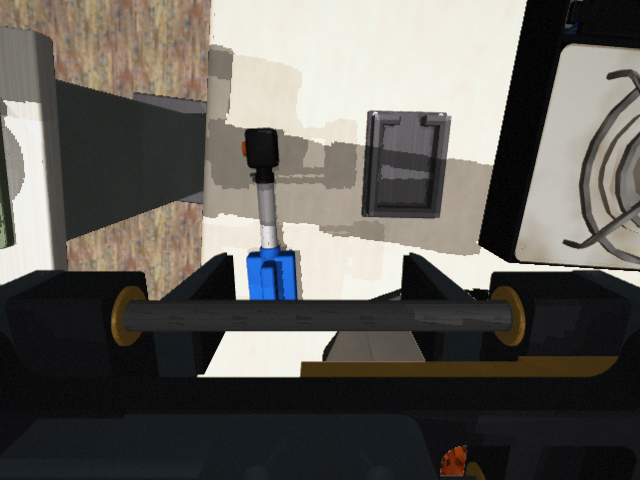

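Run:
```python
from h import *
z=np.load("w1.npz"); f=dict(color=z["c"],depth=z["d"],pose=z["pose"],fov_y=float(z["fov"]),cx=float(z["cx"]),cy=float(z["cy"]))
w=cloud(f); v,u=np.mgrid[0:480,0:640]
def fit(name,m):
    P=w[m]; print(name,len(P),np.round(np.nanmean(P,0),1)); 
    print("   rect",cv2.minAreaRect(P[:,:2].astype(np.float32)))
Z=w[...,2]
D=(u>350)&(u<460)&(v>100)&(v<225)
print("hist",np.histogram(Z[D],bins=range(-5,50,3)))
m=(D&(Z>28)&(Z<40)).astype(np.uint8); m=(cv2.connectedComponentsWithStats(m)[1]>0)
fit("walltop",m)
fit("dock>5",D&(Z>5))
mf=D&(Z>7)&(Z<14); fit("floor",mf)
vis=np.zeros((480,640,3),np.uint8); vis[...]=f["color"]//2; vis[m]=(0,255,0); vis[mf]=(0,0,255)
cv2.imwrite("pics/m1.png",cv2.resize(vis[90:240,340:470],(520,600)))
# scraper
S=(u>225)&(u<310)&(v>115)&(v<250)
g=S&(v<170)&(Z>20); fit("grip",g)
hsv=cv2.cvtColor(f["color"],cv2.COLOR_BGR2HSV)
t=S&(v>185)&(v<245)&(Z>15); 
P=w[t]; 
# tube: per row mean
for r in range(185,250,8):
    q=t[r]; 
    if q.any(): print(r,np.round(np.nanmean(w[r][q],0),1),np.round(np.nanmax(w[r][q][:,2]),1),q.sum())
b=(hsv[...,0]>100)&(hsv[...,0]<125)&(hsv[...,1]>150)&(u<320)&(v<300); fit("blue",b)
for r in range(250,300,6):
    q=b[r]; print(r,np.round(w[r][q][[0,-1]],1).tolist())
# stove height
st=(u>480)&(v<260); print("stove",np.nanmax(Z[st]), np.nanmin(w[...,0][st&(Z>30)]))
for y in (100,150,200,230):
    q=np.where((Z[y]>30)&(u[y]>455))[0]; print("stove edge",y,np.round(w[y,q[0]]),np.round(w[y,q[5]]), np.round(w[y,q[60]]))
```

```text
hist (array([ 406, 4392,   75,   65, 4028, 1010,  128,  145,  146,  148,  143,
        515, 1943,  317,    0,    0,    0,    0]), array([-5, -2,  1,  4,  7, 10, 13, 16, 19, 22, 25, 28, 31, 34, 37, 40, 43,
       46, 49]))
walltop 2775 [587.8  60.6  32.4]
   rect ((586.4627685546875, 62.369747161865234), (84.99171447753906, 114.15913391113281), 5.7783308029174805)
dock>5 8579 [585.8  65.3  17.7]
   rect ((585.2877197265625, 62.411014556884766), (91.18099975585938, 126.03178405761719), 5.3566107749938965)
floor 5081 [584.3  68.1   9.3]
   rect ((585.2886352539062, 62.40126419067383), (91.18099975585938, 126.01220703125), 5.3566107749938965)
grip 1286 [417.7  62.6  31.8]
   rect ((415.1199035644531, 61.322601318359375), (39.5422477722168, 46.53289031982422), 8.679505348205566)
193 [426.4  11.8  25. ] 28.2 16
201 [428.4   2.4  24.5] 27.4 17
209 [429.9  -7.1  24.9] 28.5 16
217 [431.5 -16.8  24.3] 27.3 16
225 [432.8 -26.6  24.6] 27.5 16
233 [434.9 -36.3  25. ] 28.1 16
241 [435.7 -46.5  24.5] 27.0 16
blue 2358 [444.3 -86.9  31.3]
   rect ((426.2971496582031, -29.72490692138672), (58.295875549316406, 204.2033233642578), 12.89874267578125)
250 [[426.2, -59.5, 24.1], [449.3, -57.4, 21.5]]
256 [[411.4, -70.3, 20.7], [468.4, -66.4, 10.9]]
262 [[411.5, -76.9, 24.8], [469.4, -72.5, 16.6]]
268 [[413.3, -84.6, 24.9], [471.3, -84.6, 5.4]]
274 [[414.0, -92.4, 25.4], [472.3, -90.2, 12.4]]
280 [[415.8, -100.4, 25.2], [473.3, -97.2, 15.7]]
286 [[416.3, -108.9, 24.4], [474.3, -103.0, 21.4]]
292 [[418.2, -116.7, 25.1], [476.4, -115.4, 12.0]]
298 [[418.6, -125.7, 23.7], [477.3, -122.0, 16.0]]
stove 108.11779791596905 683.2350562036848
stove edge 100 [689. 147.  31.] [690. 146.  41.] [719. 145.  81.]
stove edge 150 [692.  95.  31.] [691.  95.  42.] [726.  99.  78.]
stove edge 200 [695.  38.  31.] [695.  40.  42.] [730.  50.  79.]
stove edge 230 [697.   2.  30.] [697.   4.  40.] [732.  18.  79.]
```

View pics/m1.png

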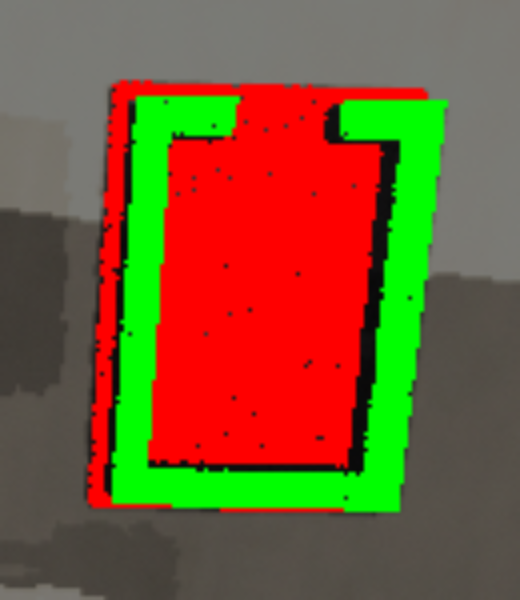

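Run:
```python
from h import *
for c in ["top","side"]:
    f=vision.grab_frame(c); w=cloud(f); X,Y,Z=w[...,0],w[...,1],w[...,2]
    m=(X>395)&(X<490)&(Y>-170)&(Y<-40)&(Z>46)&(Z<60)
    P=w[m]; print(c,len(P),P.mean(0) if len(P) else 0, cv2.minAreaRect(P[:,:2].astype(np.float32)) if len(P)>3 else 0)
    m=(X>560)&(X<640)&(Y>-10)&(Y<130)&(Z>29)&(Z<40); m=cv2.morphologyEx(m.astype(np.uint8),cv2.MORPH_OPEN,np.ones((2,2)))>0
    P=w[(X>520)&(X<650)&(Y>-20)&(Y<140)&(Z>29)&(Z<40)]; print(" wall",len(P),cv2.minAreaRect(P[:,:2].astype(np.float32)))
    if c=="side": cv2.imwrite("pics/s1.png",f["color"])
plan([444.5,-102,330],[180,0,98.7],4)
```

```text
top 70 [ 446.80525849 -113.78765897   52.81802962] ((447.8748779296875, -114.33429718017578), (16.372705459594727, 32.465267181396484), 11.851061820983887)
 wall 155 ((586.90234375, 81.59799194335938), (85.94804382324219, 72.97290802001953), 6.795179843902588)
side 146 [445.29191544 -95.972292    50.24575666] ((444.8709411621094, -97.17058563232422), (18.756149291992188, 59.64992904663086), 10.426811218261719)
 wall 589 ((587.1876220703125, 64.17098236083984), (86.85027313232422, 115.32991027832031), 5.826693058013916)
4 rows: shift m [-0.02359 -0.01485  0.02768] rot [ 1.00e-05 -2.00e-05 -7.37e-03] | total [-95.  -58.4 110.7] [ 0.   -0.01 -1.69]
```

```bash
python3 -m jog '[[0.091,-0.0235,-0.0148,0.027,0,0,-0.0074],[0.091,-0.0235,-0.0148,0.027,0,0,-0.0074],[0.091,-0.0235,-0.0148,0.027,0,0,-0.0074],[0.091,-0.0235,-0.0148,0.027,0,0,-0.0074],[0.091,0,0,0,0,0,0],[0.091,0,0,0,0,0,0],[0.091,0,0,0,0,0,0]]'
python3 - <<'E'
from h import *
pose()
f=vision.grab_frame("wrist"); cv2.imwrite("pics/w2.png",f["color"])
w=cloud(f); X,Y,Z=w[...,0],w[...,1],w[...,2]
m=(X>395)&(X<490)&(Y>-170)&(Y<-40)&(Z>46)&(Z<58)
P=w[m]; print(len(P),P.mean(0), cv2.minAreaRect(P[:,:2].astype(np.float32)))
m=(X>395)&(X<490)&(Y>-170)&(Y<-50)&(Z>20)&(Z<30)
P=w[m]; print(len(P),P.mean(0), cv2.minAreaRect(P[:,:2].astype(np.float32)))
plan([444.5,-100.5,220],[180,0,98.6],4)
E
```

```text
time_s: 5.2
ee_pos: [445.4, -101.3, 333.8]
ee_rot: [179.9, 0.0, 98.7]
force: [-0.5, 0.5, -0.2]
gripper_width: 91.2
5.2 pos [ 445.4 -101.3  333.8] rot [1.7986e+02 4.0000e-02 9.8740e+01] F [-0.5  0.5 -0.2] w 91.2
1373 [442.96289649 -98.27578973  50.81101629] ((442.83709716796875, -99.56716918945312), (15.884801864624023, 59.424095153808594), 8.966926574707031)
4409 [442.61789858 -95.2392147   25.24312277] ((442.4252624511719, -94.76240539550781), (60.11180114746094, 92.80990600585938), 9.005903244018555)
4 rows: shift m [ 0.00022 -0.0002   0.02843] rot [0.00056 0.00016 0.00064] | total [  0.9  -0.9 113.7] [0.13 0.04 0.15]
```

View pics/w2.png

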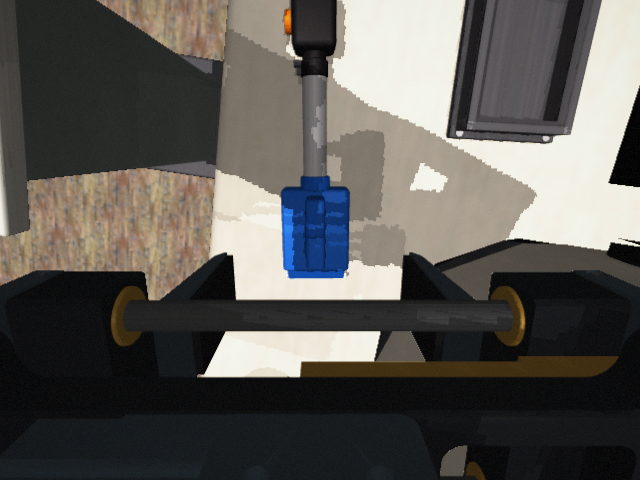

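Run:
```python
from h import *
for c in ["top","side","wrist"]:
    f=vision.grab_frame(c); w=cloud(f); X,Y,Z=w[...,0],w[...,1],w[...,2]
    for ylo in range(-180,0,20):
        m=(Y>ylo)&(Y<ylo+20)&(X>490)&(X<700)&(Z>40)&(Z<200)
        if m.sum()>5:
            i=np.argsort(X[m])[3]; print(c,ylo,m.sum(),np.round(w[m][i]),"maxz",Z[m].max())
```

```text
top -180 410 [ 564. -168.  190.] maxz 199.80269080787753
top -160 351 [ 575. -154.  187.] maxz 199.97611355070876
top -140 326 [ 592. -140.  187.] maxz 198.87818502017876
top -120 190 [ 584. -103.  107.] maxz 181.21280778407913
top -100 74 [596. -94. 130.] maxz 146.3617593366887
top -80 94 [650. -62. 163.] maxz 196.6505873755102
top -60 87 [650. -59. 172.] maxz 183.13144734183652
top -20 22 [698.  -4.  80.] maxz 86.7760983419696
side -180 508 [ 549. -177.  179.] maxz 199.98955416793854
side -160 504 [ 556. -158.  187.] maxz 199.9641686344147
side -140 431 [ 582. -138.  191.] maxz 198.93484417822413
side -120 86 [ 501. -104.  152.] maxz 189.78976363469928
side -100 391 [497. -84. 158.] maxz 190.67247264688103
side -80 607 [492. -77. 161.] maxz 199.96961916311056
side -60 219 [649. -48. 170.] maxz 175.48142816144343
side -20 7 [699.  -2.  80.] maxz 81.51251216095932
wrist -180 1069 [ 521. -176.  180.] maxz 187.80330913552274
wrist -120 1670 [ 490. -100.  187.] maxz 199.95782131794962
wrist -100 2582 [490. -98. 198.] maxz 199.98356530610937
wrist -80 2455 [490. -78. 155.] maxz 199.98093988846847
```

```bash
python3 -m jog '[[0.07,0.001,-0.0012,0.03,0,0,-0.0015],[0.06,0.001,-0.0012,0.03,0,0,-0.0015],[0.05,0,0,0.03,0,0,0],[0.05,0,0,0.016,0,0,0],[0.05,0,0,0.007,0,0,0],[0.05,0,0,0,0,0,0],[0.05,0,0,0,0,0,0]]' 50
python3 - <<'E'
from h import *
pose()
f=vision.grab_frame("wrist"); cv2.imwrite("pics/w3.png",f["color"])
E
```

```text
time_s: 6.28
ee_pos: [442.3, -100.2, 220.4]
ee_rot: [179.9, 0.0, 98.9]
force: [0.2, -0.8, -0.5]
gripper_width: 50.4
6.28 pos [ 442.3 -100.2  220.4] rot [1.7991e+02 3.0000e-02 9.8860e+01] F [ 0.2 -0.8 -0.5] w 50.4
```

View pics/w3.png

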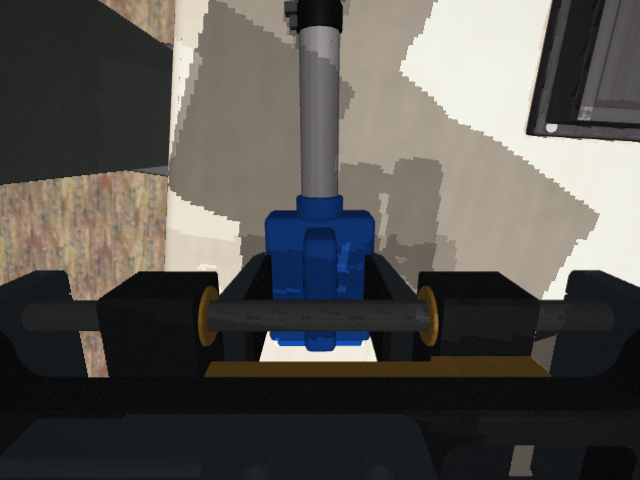

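The ridge (px 320, 230–345) is centred between the fingers. No force is measured, so I'll close.

```bash
python3 -m jog '[[0.01,0,0,0,0,0,0],[0.01,0,0,0,0,0,0],[0.01,0,0,0,0,0,0],[0.01,0,0,0,0,0,0],[0.01,0,0,0,0,0,0],[0.01,0,0,0,0,0,0]]' 50 && python3 -m jog '[[0.01,0,0,-0.01,0,0,0],[0.01,0,0,-0.02,0,0,0],[0.01,0,0,-0.03,0,0,0],[0.01,0,0,-0.03,0,0,0],[0.01,0,0,-0.03,0,0,0],[0.01,0,0,0,0,0,0],[0.01,0,0,0,0,0,0]]'
python3 - <<'E'
from h import *
pose()
plan([584.5,72.5,340],[180,0,95.6],8)
E
```

```text
time_s: 7.08
ee_pos: [442.4, -100.3, 219.9]
ee_rot: [179.9, 0.0, 98.9]
force: [2.4, -1.0, 0.3]
gripper_width: 16.0
time_s: 7.95
ee_pos: [441.0, -100.0, 338.4]
ee_rot: [-179.8, -0.1, 98.9]
force: [-0.1, 0.8, -6.8]
gripper_width: 15.7
7.95 pos [ 441.  -100.   338.4] rot [-1.7981e+02 -8.0000e-02  9.8870e+01] F [-0.1  0.8 -6.8] w 15.7
8 rows: shift m [ 0.01906  0.02058 -0.00023] rot [-0.00042 -0.00016  0.00713] | total [148.3 168.4  -2. ] [-0.19 -0.07  3.27]
```

```bash
python3 -m jog '[[0.01,0.01,0.01,0,0,0,0.0036],[0.01,0.019,0.0206,0,0,0,0.007],[0.01,0.019,0.0206,0,0,0,0.007],[0.01,0.019,0.0206,0,0,0,0.007],[0.01,0.019,0.0206,0,0,0,0.007],[0.01,0.019,0.0206,0,0,0,0.007],[0.01,0.019,0.0206,0,0,0,0.007],[0.01,0.019,0.0206,0,0,0,0.007],[0.01,0.01,0.01,0,0,0,0.0036],[0.01,0,0,0,0,0,0],[0.01,0,0,0,0,0,0],[0.01,0,0,0,0,0,0]]'
cat > look.py <<'E'
from h import *
import sys
pose()
f=vision.grab_frame("wrist"); cv2.imwrite(f"pics/{sys.argv[1]}.png",f["color"]); w=cloud(f)
np.savez(sys.argv[1]+".npz",w=w,c=f["color"])
s=status.state(); p=s["ee_pos"]; yaw=np.radians(s["ee_rot"][2])
X,Y,Z=w[...,0],w[...,1],w[...,2]
m=(abs(X-586)<65)&(abs(Y-62)<75)&(Z>28)&(Z<38); P=w[m]
print("wall",len(P),cv2.minAreaRect(P[:,:2].astype(np.float32)))
hsv=cv2.cvtColor(f["color"],cv2.COLOR_BGR2HSV); b=(hsv[...,0]>100)&(hsv[...,0]<125)&(hsv[...,1]>150)&~np.isnan(X)
zt=p[2]-172  # grasp z
for n,a,c in (("ridge",-3,8),("headtop",-25,-17)):
    Q=w[b&(Z>zt+a)&(Z<zt+c)&(np.hypot(X-p[0],Y-p[1])<80)]
    if len(Q)>20: print(n,len(Q),np.round(Q.mean(0),1),cv2.minAreaRect(Q[:,:2].astype(np.float32)))
E
python3 look.py w4
```

```text
time_s: 9.45
ee_pos: [584.4, 72.1, 339.8]
ee_rot: [-180.0, 0.0, 95.6]
force: [0.3, -0.4, -5.0]
gripper_width: 15.8
9.45 pos [584.4  72.1 339.8] rot [-1.7997e+02  1.0000e-02  9.5590e+01] F [ 0.3 -0.4 -5. ] w 15.8
wall 1264 ((582.0018920898438, 104.83456420898438), (84.17350769042969, 30.085542678833008), 4.453278064727783)
ridge 2756 [583.3  79.1 170.7] ((587.334228515625, 74.05445861816406), (35.63292694091797, 59.28451919555664), 19.483415603637695)
headtop 4539 [581.4  98.5 145.6] ((583.7402954101562, 75.86808013916016), (58.94834899902344, 84.60088348388672), 5.340670585632324)
```

View pics/w4.png

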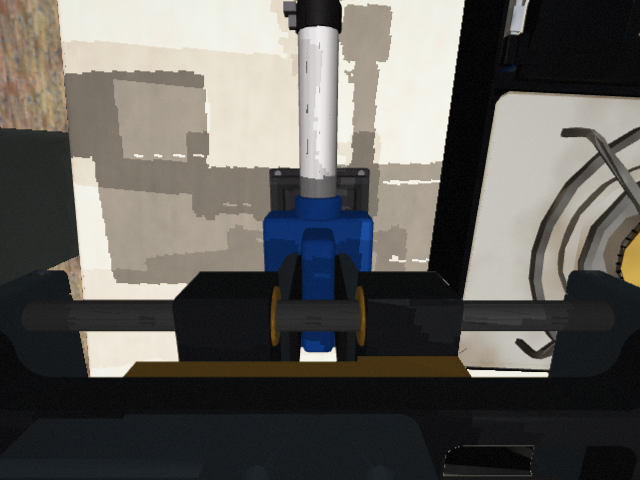

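```bash
cat > meas.py <<'E'
from h import *
import sys
n=sys.argv[1]; z=np.load(n+".npz"); w=z["w"]; c=z["c"]
s=status.state(); p=s["ee_pos"]; T=M(p,s["ee_rot"])
q=(w-T[:3,3])@T[:3,:3]  # tool coords
hsv=cv2.cvtColor(c,cv2.COLOR_BGR2HSV); b=(hsv[...,0]>100)&(hsv[...,0]<125)&(hsv[...,1]>150)&~np.isnan(w[...,0])&(abs(q[...,0])<90)&(abs(q[...,1])<50)
x,y,h=q[...,0],q[...,1],-(q[...,2]-172)
t=b&(h<-12)&(h>-28); print("head y ext (x10..40)",[ (xx,np.round(np.percentile(y[t&(abs(x-xx)<3)],[1,99]),1).tolist(),round(float(np.median(h[t&(abs(x-xx)<3)&(abs(y)>12)&(abs(y)<26)])),1)) for xx in (20,25,30)])
print("head front x", [ (yy,round(float(x[t&(abs(y-yy)<2)].max()),1)) for yy in (-24,-18,18,24)])
r=b&(h>-3)&(h<9); print("ridge x",np.percentile(x[r&(abs(y)<7)],[0.5,99.5]),"y",np.percentile(y[r&(x>18)],[1,99]),"top h by x",[(a,round(float(np.percentile(h[r&(abs(x-a)<2)&(abs(y)<6)],80)),1)) for a in (-20,20,28)])
for a in (60,75,90,105,120):
    k=(abs(x-a)<2)&(abs(y)<11)&(h>-50); 
    if k.sum()>5: print("tube",a,k.sum(),"ymid",round(float((np.percentile(y[k],1)+np.percentile(y[k],99))/2),1),"top",round(float(np.percentile(h[k],95)),1))
E
python3 meas.py w4
```

```text
head y ext (x10..40) [(20, [-29.2, 28.6], -22.8), (25, [-29.3, 29.0], -22.8), (30, [-28.8, 28.2], -22.8)]
head front x [(-24, 35.2), (-18, 35.1), (18, 35.3), (24, 35.3)]
ridge x [-28.35700191  30.29140297] y [-8.34987763  7.22487454] top h by x [(-20, 3.7), (20, 3.8), (28, 3.4)]
tube 60 301 ymid -0.6 top -20.6
tube 75 326 ymid -0.6 top -20.4
tube 90 342 ymid -0.3 top -20.4
tube 105 355 ymid -0.7 top -20.7
tube 120 383 ymid -0.3 top -20.8
```

```bash
python3 -m jog '[[0.01,0,0.0012,0.015,0,0,0],[0.01,0,0,0.025,0,0,0],[0.01,0,0,0.025,0,0,0],[0.01,0,0,0.013,0,0,0],[0.01,0,0,0,0,0,0],[0.01,0,0,0,0,0,0],[0.01,0,0,0,0,0,0]]'; python3 look.py w5; python3 meas.py w5
python3 - <<'E'
from h import *
f=vision.grab_frame("side"); cv2.imwrite("pics/s5.png",cv2.resize(f["color"][150:350,200:440],(720,600),interpolation=cv2.INTER_CUBIC))
E
```

```text
time_s: 10.38
ee_pos: [586.5, 72.9, 262.8]
ee_rot: [179.9, -0.0, 95.6]
force: [-0.9, -0.2, -5.5]
gripper_width: 16.0
10.38 pos [586.5  72.9 262.8] rot [ 1.7987e+02 -1.0000e-02  9.5640e+01] F [-0.9 -0.2 -5.5] w 16.0
wall 2915 ((586.3055419921875, 62.505496978759766), (84.35330200195312, 113.99746704101562), 5.824484348297119)
ridge 2767 [585.8  79.9  93.7] ((582.7372436523438, 74.31840515136719), (59.57902145385742, 35.619441986083984), 81.86772918701172)
headtop 4597 [584.   99.4  68.6] ((586.2328491210938, 76.50379180908203), (59.534339904785156, 84.7540283203125), 5.550268173217773)
head y ext (x10..40) [(20, [-29.4, 28.9], -22.5), (25, [-29.8, 29.1], -22.5), (30, [-29.0, 28.5], -22.6)]
head front x [(-24, 35.2), (-18, 35.3), (18, 35.2), (24, 35.2)]
ridge x [-28.25477055  30.19888306] y [-8.04856946  7.51976376] top h by x [(-20, 4.1), (20, 3.9), (28, 3.6)]
tube 60 303 ymid -0.3 top -20.4
tube 75 326 ymid -0.3 top -20.2
tube 90 337 ymid -0.0 top -20.2
tube 105 365 ymid -0.3 top -20.3
tube 120 390 ymid -0.0 top -20.5
```

View pics/s5.png

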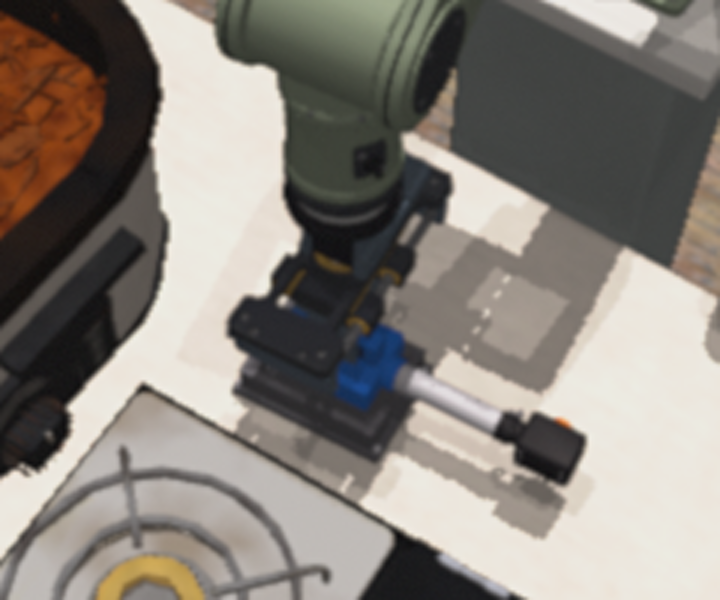

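View pics/w5.png

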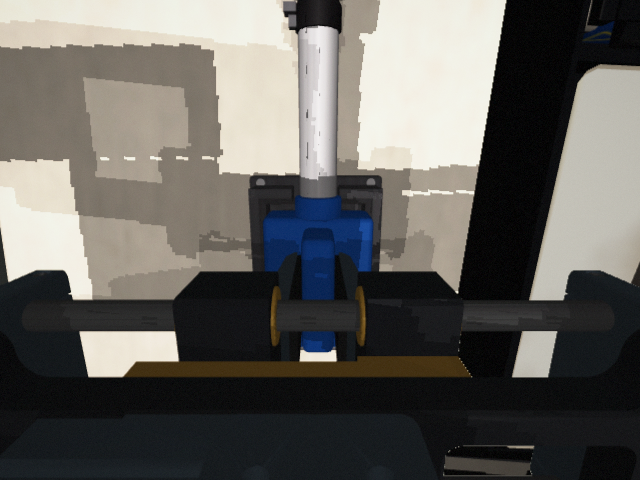

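```bash
python3 -m jog '[[0.01,-0.0007,-0.0009,0.004,0,0,0],[0.01,0,0,0.004,0,0,0],[0.01,0,0,0.004,0,0,0],[0.01,0,0,0.003,0,0,0],[0.01,0,0,0,0,0,0]]';python3 -m jog '[[0.01,0,0,0.003,0,0,0],[0.01,0,0,0.003,0,0,0],[0.01,0,0,0,0,0,0]]'
```

```text
time_s: 11.1
ee_pos: [585.2, 72.1, 246.3]
ee_rot: [-180.0, -0.0, 95.6]
force: [-0.6, -0.2, -5.7]
gripper_width: 16.0
time_s: 11.48
ee_pos: [585.2, 72.0, 240.4]
ee_rot: [-180.0, -0.0, 95.6]
force: [-0.8, 0.7, -6.5]
gripper_width: 15.4
```

```bash
python3 -m jog '[[0.01,0,0,0.003,0,0,0],[0.01,0,0,0.003,0,0,0],[0.01,0,0,0.002,0,0,0],[0.01,0,0,0,0,0,0]]';python3 -m jog '[[0.01,0,0,0.001,0,0,0],[0.01,0,0,0,0,0,0]]';python3 -m jog '[[0.01,0,0,0.001,0,0,0],[0.01,0,0,0,0,0,0]]'
```

```text
time_s: 11.98
ee_pos: [585.3, 72.1, 232.5]
ee_rot: [-180.0, -0.0, 95.6]
force: [-0.7, -0.6, -5.8]
gripper_width: 15.8
time_s: 12.22
ee_pos: [585.3, 72.1, 231.7]
ee_rot: [-180.0, -0.0, 95.6]
force: [0.0, 0.7, -5.9]
gripper_width: 15.6
time_s: 12.48
ee_pos: [585.3, 72.1, 230.7]
ee_rot: [-180.0, -0.0, 95.6]
force: [0.1, 0.5, -5.7]
gripper_width: 15.7
```

```bash
python3 -m jog '[[0.01,0,0,0.001,0,0,0],[0.01,0,0,0,0,0,0]]';python3 -m jog '[[0.01,0,0,0.001,0,0,0],[0.01,0,0,0,0,0,0]]';python3 -m jog '[[0.01,0,0,0.001,0,0,0],[0.01,0,0,0,0,0,0]]'
```

```text
time_s: 12.72
ee_pos: [585.4, 72.1, 229.9]
ee_rot: [180.0, -0.0, 95.6]
force: [-0.3, -0.0, -3.2]
gripper_width: 15.8
time_s: 12.98
ee_pos: [585.3, 72.1, 229.8]
ee_rot: [180.0, -0.0, 95.6]
force: [-2.1, -1.3, 5.8]
gripper_width: 15.3
time_s: 13.22
ee_pos: [585.3, 72.0, 229.9]
ee_rot: [179.9, -0.0, 95.6]
force: [-4.5, -1.4, 11.7]
gripper_width: 15.5
```

```bash
python3 -m jog '[[0.06,0,0,0,0,0,0],[0.06,0,0,0,0,0,0],[0.06,0,0,0,0,0,0],[0.06,0,0,-0.02,0,0,0],[0.06,0,0,-0.04,0,0,0],[0.06,0,0,-0.04,0,0,0],[0.06,0,0,0,0,0,0],[0.06,0,0,0,0,0,0]]'; python3 look.py w6
python3 - <<'E'
from h import *
z=np.load("w6.npz"); w=z["w"]
X,Y,Z=w[...,0],w[...,1],w[...,2]
o=np.array([586.3,62.5]); a=np.radians(95.7); ex=np.array([np.cos(a),np.sin(a)]); ey=np.array([-ex[1],ex[0]])
u=(w[...,:2]-o)@ex; v=(w[...,:2]-o)@ey
def rep(n,m): 
    if m.sum()>5: print(n,m.sum(),"x",np.round(np.percentile(u[m],[1,99]),1),"y",np.round(np.percentile(v[m],[1,99]),1),"z",np.round(np.percentile(Z[m],[5,50,95]),1))
hsv=cv2.cvtColor(z["c"],cv2.COLOR_BGR2HSV); b=(hsv[...,0]>100)&(hsv[...,0]<125)&(hsv[...,1]>150)&(abs(u)<70)&(abs(v)<50)
rep("ridge",b&(Z>50)); rep("head",b&(Z>32)&(Z<42)); rep("head back",b&(Z>32)&(Z<42)&(u<-15)&(abs(v)>12)); rep("head front",b&(Z>32)&(Z<42)&(u>25)&(abs(v)>15))
rep("walls",~b&(abs(u)<62)&(abs(v)<48)&(Z>28)&(Z<40)&(abs(v)>31))
rep("grip",(u>150)&(u<205)&(abs(v)<30)&(Z>30)&(Z<60))
for d in (70,90,110,130): 
    m=(abs(u-d)<2)&(abs(v)<12)&(Z>20); rep("tube",m)
g=(u>140)&(u<215)&(abs(v)<35)&(Z>15); rep("gripall",g)
print(cv2.minAreaRect(w[(u>153)&(u<215)&(abs(v)<35)&(Z>36)][:,:2].astype(np.float32)))
E
```

```text
time_s: 14.22
ee_pos: [585.0, 72.1, 327.0]
ee_rot: [-179.9, -0.0, 95.6]
force: [0.0, -0.5, -0.2]
gripper_width: 60.0
14.22 pos [585.   72.1 327. ] rot [-179.93   -0.     95.64] F [ 0.  -0.5 -0.2] w 60.0
wall 9110 ((584.99072265625, 75.0580062866211), (84.27476501464844, 126.27835845947266), 5.889843463897705)
ridge 1629 x [-18.5  39.8] y [-29.2   8.5] z [58.3 61.  62.4]
head 4760 x [-28.2  54.3] y [-28.9  29.5] z [33.7 35.2 38.1]
head back 611 x [-29.1 -15.2] y [-28.8  30. ] z [33.9 35.1 36.2]
head front 855 x [25.2 44.7] y [-29.   29.5] z [33.5 35.1 36.2]
walls 3072 x [-48.9  56.2] y [-41.8  41.9] z [29.5 32.8 34.2]
grip 2481 x [150.7 179.4] y [-16.4  21.6] z [33.7 42.4 44.1]
tube 128 x [68. 72.] y [-9.1  9.5] z [30.3 35.5 37.6]
tube 129 x [88.  91.9] y [-9.8  9.3] z [29.2 35.6 37.7]
tube 145 x [108.2 112. ] y [-9.5 10. ] z [28.5 35.6 37.5]
tube 154 x [128. 132.] y [-9.3  9.8] z [29.8 35.5 37.7]
gripall 3053 x [140.7 179.1] y [-16.4  21.4] z [30.1 42.  44. ]
((567.2835693359375, 228.2144012451172), (38.934364318847656, 27.594141006469727), 5.4930033683776855)
```

View pics/w6.png

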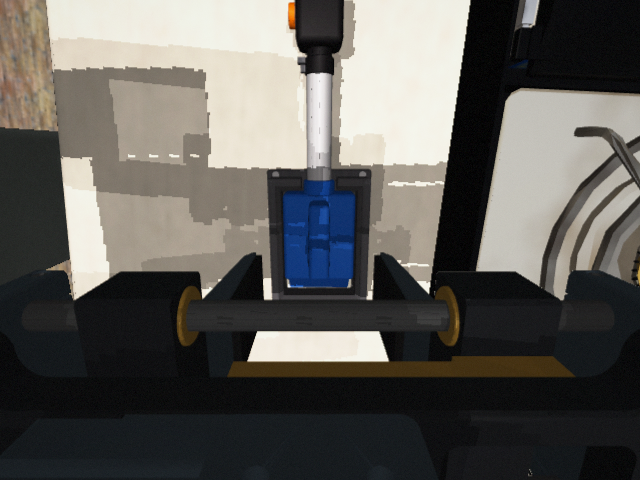

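```bash
python3 -m jog '[[0.085,0.02,0,0,0,0,0],[0.085,0.033,0,0.005,0,0,0],[0.085,0.033,0,0.01,0,0,0],[0.085,0.033,0,0.01,0,0,0],[0.085,0.033,0,0.01,0,0,0],[0.085,0.0135,0,0.005,0,0,0],[0.085,0,0,0,0,0,0],[0.085,0,0,0,0,0,0],[0.085,0,0,0,0,0,0]]'; python3 look.py w7
python3 - <<'E'
from h import *
z=np.load("w7.npz"); w=z["w"]
s=status.state(); T=M(s["ee_pos"],s["ee_rot"]); q=(w-T[:3,3])@T[:3,:3]; x,y,Z=q[...,0],q[...,1],w[...,2]
hsv=cv2.cvtColor(z["c"],cv2.COLOR_BGR2HSV)
def rep(n,m): 
    if m.sum()>5: print(n,m.sum(),"x",np.round(np.percentile(x[m],[1,99]),1),"y",np.round(np.percentile(y[m],[1,99]),1),"z",np.round(np.percentile(Z[m],[5,50,95]),1))
rep("gript",(abs(x)<40)&(abs(y)<35)&(Z>38)&(Z<50))
rep("gripside",(abs(x)<40)&(abs(y)<35)&(Z>15)&(Z<50))
o=(hsv[...,0]>5)&(hsv[...,0]<20)&(hsv[...,1]>180)&(abs(x)<40)&(abs(y)<40)&(Z<60)
rep("button",o)
f=vision.grab_frame("side"); cv2.imwrite("pics/s7.png",f["color"]); w=cloud(f)
for y0 in range(300,440,20):
    m=(w[...,1]>y0)&(w[...,1]<y0+20)&(w[...,0]>470)&(w[...,0]<680)&(w[...,2]<250); print(y0,m.sum(),round(float(np.nanpercentile(w[...,2][m],99.5)),0) if m.sum() else None)
E
```

```text
time_s: 15.4
ee_pos: [569.3, 235.8, 288.2]
ee_rot: [180.0, -0.0, 95.6]
force: [-0.2, 0.1, -0.2]
gripper_width: 85.3
15.4 pos [569.3 235.8 288.2] rot [179.96  -0.    95.56] F [-0.2  0.1 -0.2] w 85.3
wall 0 ((0.0, 0.0), (0.0, 0.0), 0.0)
gript 2820 x [-33.4  22. ] y [-16.9  16.1] z [39.  42.8 44.1]
gripside 3815 x [-38.   22.5] y [-21.4  16. ] z [29.3 42.3 44. ]
button 129 x [-20.8   8.8] y [-22.   -9.6] z [29.7 34.6 37.8]
300 844 4.0
320 867 4.0
340 884 4.0
360 895 4.0
380 909 4.0
400 968 15.0
420 977 16.0
```

View pics/w7.png

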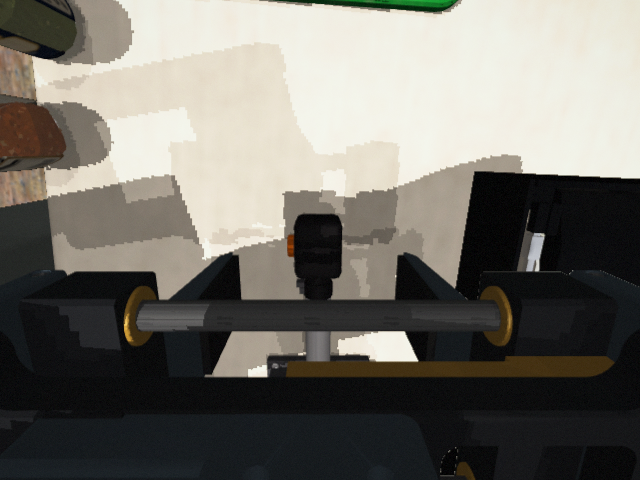

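View pics/s7.png

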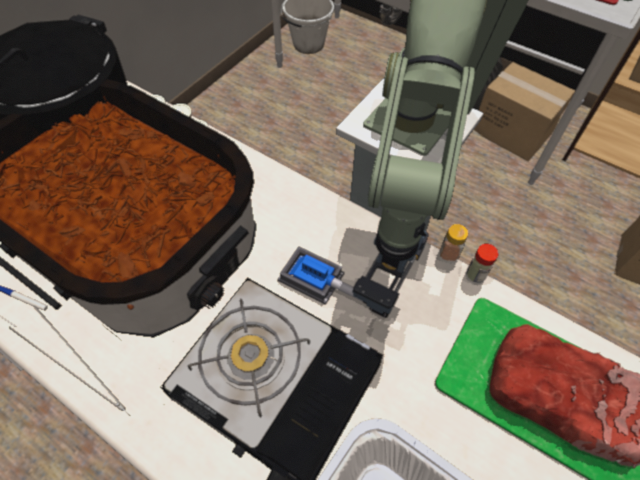

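```bash
python3 -m jog '[[0.08,0.0004,0,0.02,0,0,0],[0.08,0,0,0.025,0,0,0],[0.08,0,0,0.025,0,0,0],[0.08,0,0,0.014,0,0,0],[0.08,0,0,0.004,0,0,0],[0.08,0,0,0,0,0,0],[0.08,0,0,0,0,0,0]]' 40; python3 look.py w8
```

```text
time_s: 16.38
ee_pos: [569.4, 237.3, 200.7]
ee_rot: [179.9, -0.0, 95.6]
force: [0.2, -0.2, -0.3]
gripper_width: 79.8
16.38 pos [569.4 237.3 200.7] rot [ 1.7989e+02 -3.0000e-02  9.5630e+01] F [ 0.2 -0.2 -0.3] w 79.8
wall 0 ((0.0, 0.0), (0.0, 0.0), 0.0)
```

View pics/w8.png

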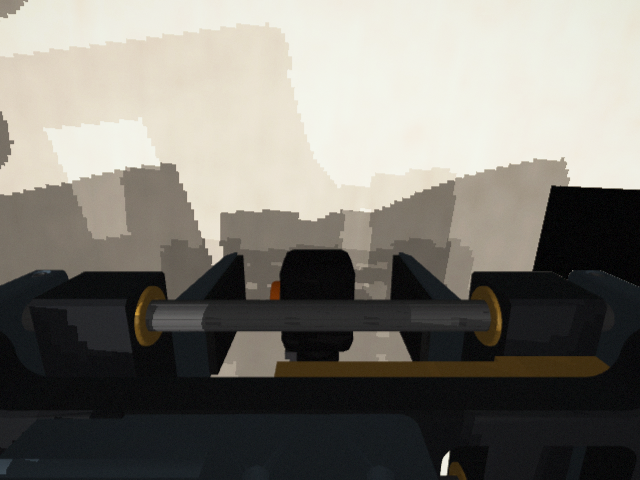

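The grip (px 281–355) and button (px 276,290) sit between the pads. Closing now.

```bash
python3 -m jog '[[0.02,0,0,0,0,0,0],[0.02,0,0,0,0,0,0],[0.02,0,0,0,0,0,0],[0.02,0,0,0,0,0,0],[0.02,0,0,0,0,0,0],[0.02,0,0,0,0,0,0],[0.02,0,0,0,0,0,0],[0.02,0,0,0,0,0,0]]' 40
```

```text
time_s: 17.42
ee_pos: [569.1, 237.3, 199.8]
ee_rot: [180.0, -0.0, 95.6]
force: [0.5, 1.5, -1.2]
gripper_width: 33.9
```

```bash
python3 -m jog '[[0.02,0.003,0,0,0,0,0],[0.02,0.004,0,0,0,0,0],[0.02,0.004,0,0,0,0,0],[0.02,0.004,0,0,0,0,0],[0.02,0,0,0,0,0,0]]' ; python3 -m jog '[[0.02,0.005,0,0,0,0,0],[0.02,0.005,0,0,0,0,0],[0.02,0.005,0,0,0,0,0],[0.02,0.005,0,0,0,0,0],[0.02,0.005,0,0,0,0,0],[0.02,0,0,0,0,0,0]]'
```

```text
time_s: 18.05
ee_pos: [567.5, 252.5, 199.7]
ee_rot: [180.0, -0.0, 95.7]
force: [1.9, -1.3, 0.3]
gripper_width: 33.8
time_s: 18.8
ee_pos: [565.0, 277.5, 199.8]
ee_rot: [-180.0, -0.0, 95.7]
force: [0.9, -2.3, -1.0]
gripper_width: 33.9
```

Extension has reached 40 mm with a steady 2 N spring pull. I'll continue past the first stop.

```bash
python3 -m jog '[[0.02,0.004,0,0,0,0,0],[0.02,0.004,0,0,0,0,0],[0.02,0.004,0,0,0,0,0],[0.02,0.004,0,0,0,0,0],[0.02,0.004,0,0,0,0,0],[0.02,0,0,0,0,0,0]]' ; python3 -m jog '[[0.02,0.005,0,0,0,0,0],[0.02,0.005,0,0,0,0,0],[0.02,0.005,0,0,0,0,0],[0.02,0.005,0,0,0,0,0],[0.02,0.005,0,0,0,0,0],[0.02,0,0,0,0,0,0]]'; python3 -m jog '[[0.02,0.004,0,0,0,0,0],[0.02,0.004,0,0,0,0,0],[0.02,0.002,0,0,0,0,0],[0.02,0,0,0,0,0,0]]'
```

```text
time_s: 19.55
ee_pos: [563.0, 296.8, 199.6]
ee_rot: [-180.0, 0.0, 95.7]
force: [0.6, -5.1, -0.2]
gripper_width: 33.9
time_s: 20.3
ee_pos: [560.5, 321.6, 199.6]
ee_rot: [-180.0, 0.1, 95.7]
force: [1.1, -5.8, -0.5]
gripper_width: 34.0
time_s: 20.8
ee_pos: [559.6, 331.3, 199.5]
ee_rot: [-179.9, 0.1, 95.7]
force: [0.7, -4.9, -0.4]
gripper_width: 34.1
```

```bash
for i in 1; do python3 -m jog '[[0.02,0.003,0,0,0,0,0],[0.02,0.002,0,0,0,0,0],[0.02,0,0,0,0,0,0]]'; python3 -m jog '[[0.02,0.001,0,0,0,0,0],[0.02,0,0,0,0,0,0]]';python3 -m jog '[[0.02,0.001,0,0,0,0,0],[0.02,0,0,0,0,0,0]]'; done
```

```text
time_s: 21.18
ee_pos: [559.0, 336.2, 199.5]
ee_rot: [-179.9, 0.1, 95.7]
force: [0.5, -6.1, -0.3]
gripper_width: 33.7
time_s: 21.42
ee_pos: [559.0, 337.1, 199.5]
ee_rot: [-179.9, 0.1, 95.7]
force: [0.7, -5.3, 0.4]
gripper_width: 34.1
time_s: 21.68
ee_pos: [558.9, 338.1, 199.5]
ee_rot: [-179.9, 0.1, 95.7]
force: [1.6, -5.8, -0.7]
gripper_width: 34.1
```

```bash
python3 -m jog '[[0.02,0.001,0,0,0,0,0],[0.02,0,0,0,0,0,0]]';python3 -m jog '[[0.02,0.001,0,0,0,0,0],[0.02,0,0,0,0,0,0]]'
```

```text
time_s: 21.92
ee_pos: [558.8, 339.0, 199.5]
ee_rot: [-179.9, 0.1, 95.7]
force: [1.8, -6.7, -0.2]
gripper_width: 33.7
time_s: 22.18
ee_pos: [558.6, 339.7, 199.3]
ee_rot: [-179.9, 0.1, 95.7]
force: [0.9, -7.2, -0.3]
gripper_width: 34.0
```

```bash
python3 -m jog '[[0.02,0.001,0,0,0,0,0],[0.02,0,0,0,0,0,0]]';python3 -m jog '[[0.02,0,0,0,0,0,0],[0.02,0,0,0,0,0,0]]'
python3 - <<'E'
from h import *
pose()
f=vision.grab_frame("side"); w=cloud(f); cv2.imwrite("pics/s9.png",f["color"][120:420,180:580])
cv2.imwrite("pics/s9z.png",cv2.resize(f["color"][230:320,260:380],(800,600),interpolation=cv2.INTER_CUBIC))
o=np.array([587.2,64.2]); a=np.radians(95.7); ex=np.array([np.cos(a),np.sin(a)]); ey=np.array([-ex[1],ex[0]])
u=(w[...,:2]-o)@ex; v=(w[...,:2]-o)@ey; Z=w[...,2]
hsv=cv2.cvtColor(f["color"],cv2.COLOR_BGR2HSV); b=(hsv[...,0]>100)&(hsv[...,0]<125)&(hsv[...,1]>150)&(abs(u)<75)&(abs(v)<50)
for n,m in (("ridge",b&(Z>55)),("head",b&(Z>28)&(Z<42)),("back",b&(Z>28)&(Z<42)&(u<-25)),("front",b&(Z>28)&(Z<42)&(u>25)&(abs(v)>15))):
    if m.sum()>3: print(n,m.sum(),np.round(np.percentile(u[m],[1,99]),1),np.round(np.percentile(v[m],[1,99]),1),np.round(np.percentile(Z[m],[5,50,95]),1))
E
```

```text
time_s: 22.42
ee_pos: [558.5, 340.0, 199.1]
ee_rot: [-179.9, 0.2, 95.7]
force: [1.4, -9.6, -0.5]
gripper_width: 34.4
time_s: 22.68
ee_pos: [558.5, 340.0, 199.2]
ee_rot: [-179.9, 0.2, 95.7]
force: [0.5, -9.6, -0.1]
gripper_width: 34.3
22.68 pos [558.5 340.  199.2] rot [-179.87    0.23   95.68] F [ 0.5 -9.6 -0.1] w 34.3
ridge 198 [-16.1  41.8] [-8.2  8.3] [56.2 60.9 64.4]
head 590 [-29.8  55.7] [-29.8  29.7] [30.1 35.2 39.7]
back 33 [-31.2 -25.1] [-27.   26.7] [28.7 32.6 36.5]
front 117 [25.2 46.7] [-29.6  29.9] [31.5 35.3 38.4]
```

View pics/s9.png

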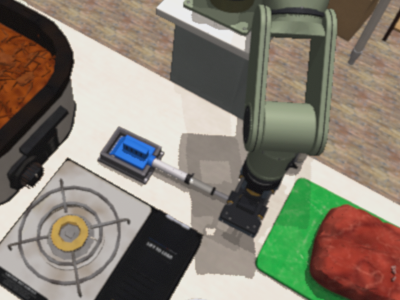

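View pics/s9z.png

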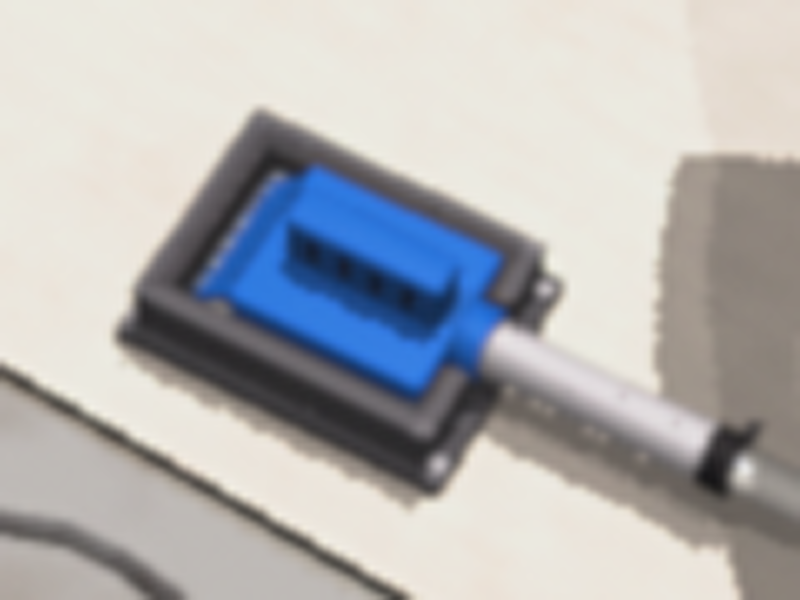

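```bash
python3 -m jog '[[0.02,0.001,0,0,0,0,0],[0.02,0,0,0,0,0,0]]';python3 -m jog '[[0.02,0,0,0,0,0,0],[0.02,0,0,0,0,0,0],[0.02,0,0,0,0,0,0],[0.02,0,0,0,0,0,0]]'
python3 - <<'E'
from h import *
pose()
f=vision.grab_frame("side"); w=cloud(f); 
cv2.imwrite("pics/s10z.png",cv2.resize(f["color"][220:370,250:450],(800,600),interpolation=cv2.INTER_CUBIC))
o=np.array([587.2,64.2]); a=np.radians(95.7); ex=np.array([np.cos(a),np.sin(a)]); ey=np.array([-ex[1],ex[0]])
u=(w[...,:2]-o)@ex; v=(w[...,:2]-o)@ey; Z=w[...,2]
hsv=cv2.cvtColor(f["color"],cv2.COLOR_BGR2HSV); b=(hsv[...,0]>100)&(hsv[...,0]<125)&(hsv[...,1]>150)&(abs(u)<75)&(abs(v)<50)
for n,m in (("ridge",b&(Z>55)),("back",b&(Z>28)&(Z<42)&(u<-15)&(abs(v)>12)),("front",b&(Z>28)&(Z<42)&(u>25)&(abs(v)>15))):
    print(n,m.sum(),np.round(np.percentile(u[m],[1,99]),1),np.round(np.percentile(v[m],[1,99]),1),np.round(np.percentile(Z[m],[5,50,95]),1))
for l in ["spice_red","spice_yellow"]: print(l,[(np.round(r["location"],0),round(r["p"],2)) for r in vision.find_in("side",l)[:2]])
E
```

```text
time_s: 22.98
ee_pos: [558.5, 340.4, 199.0]
ee_rot: [-179.8, 0.3, 95.7]
force: [1.8, -12.8, -0.9]
gripper_width: 34.0
time_s: 23.48
ee_pos: [558.5, 340.4, 199.0]
ee_rot: [-179.8, 0.3, 95.7]
force: [2.5, -12.2, -0.7]
gripper_width: 34.0
23.48 pos [558.5 340.4 199. ] rot [-179.84    0.32   95.7 ] F [  2.5 -12.2  -0.7] w 34.0
ridge 194 [-15.7  41.9] [-7.9  8.6] [57.  60.8 63.6]
back 73 [-32.  -15.1] [-29.2  29.3] [28.4 35.2 38. ]
front 118 [25.1 46.8] [-30.7  29.6] [30.9 35.1 38. ]
spice_red [(array([389., 383.,  31.]), 0.5)]
spice_yellow [(array([620.,  67.,  33.]), 0.44)]
```

View pics/s10z.png

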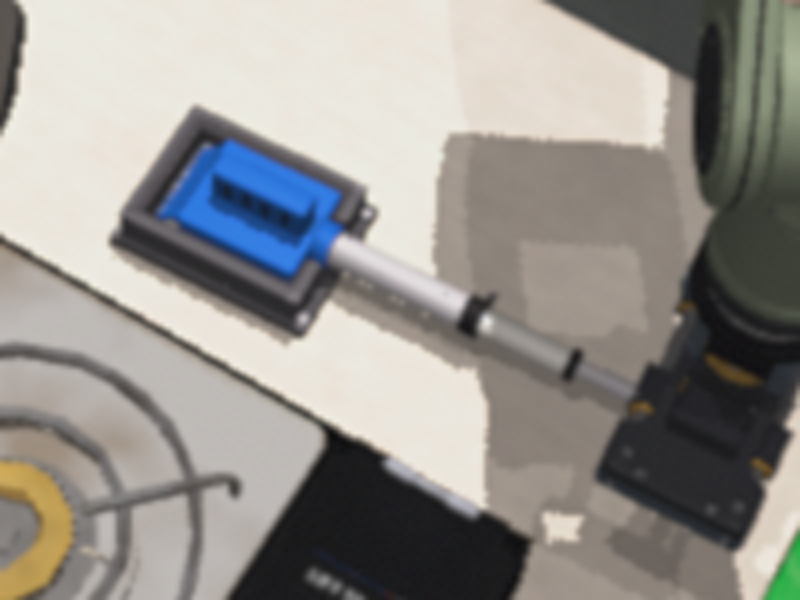

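Run:
```python
from h import *
f=vision.grab_frame("top"); cv2.imwrite("pics/t10.png",f["color"])
for l in ["spice_red","spice_yellow","cup_garlic"]: print(l,[(np.round(r["location"],0),round(r["p"],2)) for r in vision.find_in("top",l)[:2]])
pose()
ticket.job_done()
pose()
```

```text
spice_red []
spice_yellow []
cup_garlic [(array([ 429., -310.,   58.]), 0.65)]
23.82 pos [558.5 340.4 199. ] rot [-179.84    0.32   95.7 ] F [  2.  -11.9  -0.4] w 34.0
the job is handed in; nothing more can be done
the job is handed in; nothing more can be done
```

View pics/t10.png

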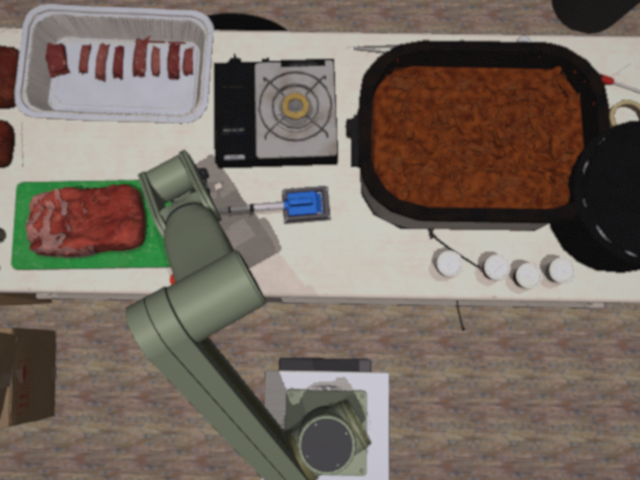

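The scraper head is seated in the dock, and the job was handed in at 23.8 s with the gripper still holding the handle pulled out at the second stop.

- **Seating:** I placed the head by its ridge and pressed down with about 12 N until it touched the pocket floor. After the pull, its top still measured level at about 35 mm, where 36 mm is expected, and it rested against the gap wall.
- **Pinch:** I held the black grip with 40 N. The fingers closed to 34 mm, so the button was fully in.
- **Pull:** The spring force was about 2 N, then 5–6 N past the first stop. At the second stop it rose to 12 N and the arm stopped following the command. The arm had travelled about 103 mm, which is the 100 mm pull plus play in the pocket and some give. The side picture shows both tube sections out.
- **Jars and cup:** In the last top picture the deli cup was within about 5 mm of where it started, which is the network's error. I could not check the spice jars at the end because the arm hid them: the top camera found neither, and the side camera gave only weak or false matches. The gripper stayed more than 70 mm from where they stood, and I saw no contact forces on the way.

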